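Unscrew the tight cap of a glass shaker braced in a spice block

TASK

Open the square glass shaker for refilling: stand it, cap still tight, in the empty square pocket of the wooden spice block so that the pocket keeps it from turning, then unscrew its cap anticlockwise until the thread lets go. Finish while holding the cap in the gripper, level and centred about a finger's width above the open mouth, with the shaker still seated upright in the pocket; do not put the cap down or let go of it, never tip the shaker over, and leave everything else where it is.

Things in the scene. Friction and masses are not known exactly. Their poses are not given: they have to be found in the camera images.
- shaker: Square glass shaker with a screw cap, loose, about 260 g, upright. Clear body 58 x 58 mm, 66 mm high, foot rounded, faces square to its x and y; sloping shoulder to 74 mm, then a round neck 41 mm wide (thread 49 mm) to the rim 100 mm up. Origin: centre of the underside, z up. Grip its body, or carry it by its tight cap. If it is not braced, it turns with the cap.
- shaker_mid (a point): Centre of the shaker's square body, 33 mm above its underside; axes as the shaker.
- shaker_rim (a point): Centre of the rim (mouth) of the shaker's neck, 100 mm above its underside; axes as the shaker.
- cap_center (a point): Centre, half-way up, of the shaker's screw cap: round ribbed steel, 56 mm wide, 30 mm high, lower edge 15 mm below this point. On the tight cap the point is 91 mm above the shaker's underside, and the cap's lower edge 10 mm above the square body, whose corners stand out past the cap. Between grasps the cap stays where it was turned to. It is clear of the neck once raised 24 mm.
- cap: The same cap, 50 g; origin at the centre of its lower edge. Three-start thread: each rad anticlockwise (from above) relative to the glass raises it 3.1 mm. About 0.3 N m breaks it loose, it eases over 0.7 rad, then runs free with 1 mm of play. It lets go after 2.0 rad (6 mm up), more turn does no harm; pulled up before that, it lifts the shaker. Two grasps of about 1.3 rad do it.
- spice_block: Hardwood spice block, 88 x 270 mm, 30 mm high, screwed to the shelf, with flat steel ears 18 mm long at both ends. Long side along its y. Three holes along that line, each 26 mm deep: the empty square pocket at y = -90 mm, round wells with a tin in each at y = 0 and y = +85 mm. Origin: centre of the underside.
- pocket (a point): Centre of the floor of the square pocket, 4 mm above the shelf. The pocket is 64 x 64 mm, sides along this point's x and y (those of the block), 26 mm deep. The shaker has 3 mm of play on each side and can twist about 6 degrees either way before the pocket stops it. Any of the four ways round fits.
- round_shaker: Bystander: round glass shaker with a steel cap, 54 mm wide, 92 mm high, on the shelf (it and the square one may have changed places). Origin at the centre of the underside.
- salt_tin: Bystander: aluminium tin with a domed steel lid, 53 mm wide, 62 mm high, in the block's middle round well. Origin at the centre of the underside.
- pepper_tin: Bystander: aluminium tin with a flat steel lid, 53 mm wide, 50 mm high, in the block's outer round well. Origin at the centre of the underside.
- spoon: Bystander: wooden spoon 250 mm long, 52 mm across its bowl and 20 mm high, lying along its x axis (bowl to +x) between the shakers and the block. Origin under its middle.
- oil_bottle: Bystander: green glass oil bottle with a cork, 68 mm wide, 190 mm high, behind the block. Origin at the centre of the underside.
- grill_topper: Bystander: perforated stainless grill topper, 220 x 320 mm and 25 mm high with a wire handle at each end, at the left. Origin at the centre of the underside.
Not all that is in view belongs to the job. Leave any pink or red look-alike of the cap alone.

How it is judged:
By the outcome, as a careful person would: the job done as asked, in the order asked, and still so for the second after the job is handed in, while the arm keeps its last pose, push and grip.
It also fails if it takes over 48 s, if anything falls off the work surface, if the arm or the gripper's body presses on something with over 40 N, if the wrist force passes 120 N, or if a joint passes its speed limit or range.

ROBOT

A 7-joint arm with a two-finger parallel gripper is mounted at the origin on the work surface. World frame = base frame: x ahead of the robot, y to its left, z up, the work surface at z = 0. Lengths are in m, angles in rad, forces in N, time in s.
With the tool pointing down it reaches from about 0.4 to 0.925 m from the base axis. Payload 4.1 kg.
Tool frame: the origin (TCP) lies midway between the tips of the shut fingers; the grasp point (between the pads) lies 19 mm behind it; z points along the fingers, y is the direction in which the jaws open and shut (so a half turn about z gives the same grasp; the last joint's range is limited). The gripper opens to 85 mm and grips with 20 to 120 N. Pads are 22 mm wide; open, the fingers measure 114 mm over their backs; the gripper's body (76 mm by 85 mm) begins 54 mm behind the grasp point. The pads swing forward as they close: fully open they stand 13 mm farther back than shut.
Start: joints at [-0.099, 0.398, 0.045, 1.537, -0.019, 1.207, -0.051], TCP at [0.65, 0, 0.231] pointing down, gripper open.
Joint ranges: [-2.82, 2.82], [-0.49, 2.23], [-1.37, 1.46], [0, 2.46], [-1.36, 4.5], [0.23, 2], [-2.94, 2.94]. Speed limits (rad/s): [2.57, 2.57, 3.14, 3.14, 3.14, 3.14, 3.14].

INTERFACE

Orientations are given as [roll, pitch, yaw] about the fixed x, y, z axes, in that order (R = Rz(yaw) Ry(pitch) Rx(roll)).
In Python, from bench import * gives the robot as it stands. Calls block until the motion is done:
- movep(position, orientation): joint-space move of the TCP to a pose.
- move_linear(position, speed=0.15, attitude=None): straight line of the TCP; attitude=None keeps the orientation; speed is the mean speed in m/s.
- goto_joints(angles): joint-space move.
- let_go() and grasp(grip_force=None): open the fingers fully, or close them until they stop; grip_force is the grip in N (None keeps the last).
- sleep(seconds).
- inverse_kinematics(position, orientation): joint angles nearest the present ones, or None.
- state(): the state.
- snapshot(name): name is "scene" or "side" or "wrist"; returns the picture (420x560x3 uint8, red, green, blue); there is no depth.
- calibration(name): a dict with "fov_y" (degrees; the focal length in pixels is half the picture's height over the tangent of half this angle, whatever the lens; pixels are square), "cx", "cy" (the principal point, pixels), "R" (3x3) and "t" (3): a world point X has camera coordinates R X + t. Camera axes: x right, y down, z forward; pixel columns grow to the right and rows downward; lengths in m; the calibration is good to about 2 mm. A picture is of the moment at which its call begins: read the wrist's pose just before it. calibration takes no time and is no camera call; for the wrist camera it gives the pose at the moment of the call.
A pose or a line that the arm cannot do raises IKError and nothing moves.
- hand_in(): hands the job in, once; it reports no verdict.
The state is a dict: "time": time; "q": joint angles; "qd": joint speeds; "joint_torque": joint torques, N m; "ee_pos": TCP position; "tool_rot": TCP orientation; "force": force on the tool from outside, world axes, zero at the start; "moment": the same for the moment, N m; "gripper_width": opening from 0.0 (shut) to 1.0 (fully open).
Only numpy, scipy, OpenCV 4.12 (cv2) and the standard library are available. Lean on these libraries where they do the work, as an engineer would, in place of code of your own. Each camera call takes 0.05 s, during which the arm holds its last target. There are 200 camera calls.

## Working session

There is one attempt and no reset: what is moved stays moved. The work goes in short steps, each a Python script; the robot and the scene stay as the last script left them, time stands still between calls to the robot, and variables do not carry over. Pictures are saved under pics/ and viewed, about 8 in all and at most 12, crops included, and the job is handed in when it is done.

```bash
mkdir -p pics; ls; cat > h.py <<'E'
from bench import *
import numpy as np, cv2
def snap(n,f):
    im=snapshot(n); cv2.imwrite('pics/'+f+'.png',im[:,:,::-1]); return im
def ray(c,u,v):
    f=210/np.tan(np.radians(c['fov_y'])/2); R=np.array(c['R']);t=np.array(c['t'])
    d=R.T@np.array([(u-c['cx'])/f,(v-c['cy'])/f,1]); return -R.T@t,d
def onz(c,u,v,z):
    o,d=ray(c,u,v); return o+d*(z-o[2])/d[2]
def proj(c,X):
    f=210/np.tan(np.radians(c['fov_y'])/2); p=np.array(c['R'])@np.array(X)+np.array(c['t'])
    return p[0]/p[2]*f+c['cx'],p[1]/p[2]*f+c['cy']
E
python3 - <<'E'
from h import *
for n in ("scene","side","wrist"):
    c=calibration(n); snap(n,n+'0'); R=np.array(c['R']); print(n,c['fov_y'],c['cx'],c['cy'],-R.T@c['t'],R[2])
s=state(); print(s['time'],s['tool_rot'],s['ee_pos'])
E
```

```text
pics
scene 57.71820266393515 272.1653520771357 204.95389234875202 [ 1.41444774 -0.22502401  0.91563557] [-0.68151701  0.26564683 -0.68188439]
side 50.99762636841322 275.6923114281725 218.93908327134358 [ 0.36049961 -0.69317033  0.81062705] [ 0.21965349  0.7298719  -0.64733249]
wrist 69.97027233300102 277.8947263004774 208.0908787894151 [0.64868843 0.06795715 0.37380776] [-0.00119871 -0.26441635 -0.96440788]
0.15 [-3.14006316e+00  1.24036724e-04  1.57087025e+00] [ 6.49503467e-01 -4.75211943e-06  2.30488553e-01]
```

View pics/scene0.png

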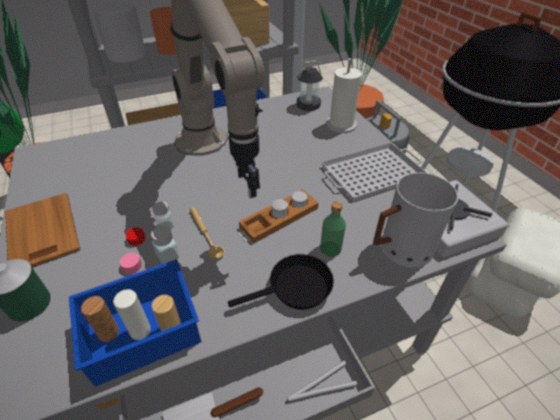

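View pics/side0.png

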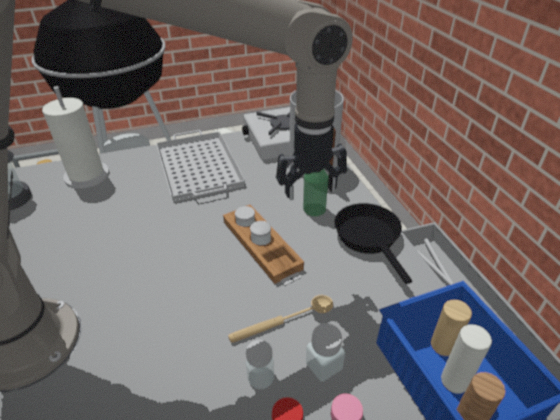

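The scene view shows two shakers, at about (160,212) and (165,243); in the side view they are at (260,360) and (325,348). The red cap at scene (136,236) and the pink one at (130,263) are the look-alikes. The block's empty pocket is at scene (258,228) and side (280,262). The shaker at side (325,348) looks square, so I'll confirm it in one enlarged crop.

```bash
python3 - <<'E'
import cv2,numpy as np
a=cv2.imread('pics/side0.png')[310:400,225:365]; b=cv2.imread('pics/side0.png')[195:290,215:315]; c=cv2.imread('pics/scene0.png')[190:275,120:280]
z=lambda i,w,h:cv2.resize(i,(w,h),interpolation=cv2.INTER_CUBIC)
cv2.imwrite('pics/crop1.png',np.vstack([np.hstack([z(a,440,283),z(b,298,283)]),z(c,738,310)[:, :738]]))
E
```

```text
(no output)
```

View pics/crop1.png

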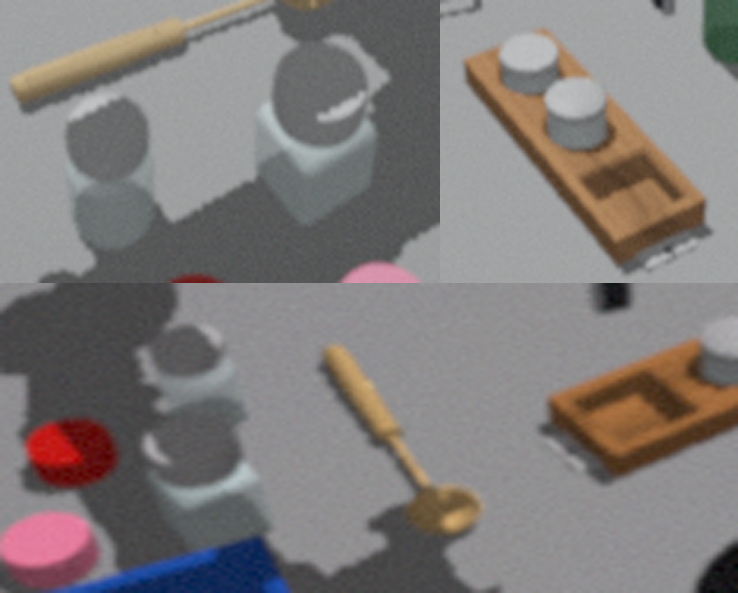

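The square shaker is the one at side (325,348), scene (165,243): it has a square clear body with corners standing out past the steel cap. The other one is round and smaller. The pocket is at the block end nearest the shakers. Next I'll get rough positions, then look from the wrist.

```bash
python3 - <<'E'
from h import *
s=calibration('side');c=calibration('scene')
def tri(a,b):
    (o1,d1),(o2,d2)=ray(s,*a),ray(c,*b); d1/=np.linalg.norm(d1);d2/=np.linalg.norm(d2)
    k=np.linalg.lstsq(np.c_[d1,-d2],o2-o1,rcond=None)[0]; p,q=o1+d1*k[0],o2+d2*k[1]; return (p+q)/2,np.linalg.norm(p-q)
sc=lambda x,y:(225+x/3.143,310+y/3.143); cc=lambda x,y:(120+x/4.613,190+(y-283)/3.647)
sb=lambda x,y:(215+(x-440)/2.98,195+y/2.98)
print('cap',tri(sc(320,95),cc(195,447)),'side at z.091',onz(s,*sc(320,95),.091))
print('body corners z0',[onz(s,*sc(*p),0).round(3) for p in[(307,222)]])
print('pocket top corners z.03 side', [onz(s,*sb(*p),.03).round(3) for p in[(580,178),(640,152),(690,197),(628,228)]])
print('pocket scene',[onz(c,*cc(*p),.03).round(3) for p in[(575,405),(640,371),(695,407),(632,440)]])
print('block right corners z.03 side',[onz(s,*sb(*p),.03).round(3) for p in[(704,200),(618,240),(466,65),(545,30)]])
E
```

```text
cap (array([ 0.58961965, -0.25146588,  0.09174066]), np.float64(0.0029673037511722964)) side at z.091 [ 0.59027625 -0.25259178  0.091     ]
body corners z0 [array([ 0.576, -0.281,  0.   ])]
pocket top corners z.03 side [array([0.551, 0.066, 0.03 ]), array([0.609, 0.08 , 0.03 ]), array([0.632, 0.016, 0.03 ]), array([ 0.572, -0.001,  0.03 ])]
pocket scene [array([0.577, 0.005, 0.03 ]), array([0.554, 0.062, 0.03 ]), array([0.611, 0.082, 0.03 ]), array([0.632, 0.027, 0.03 ])]
block right corners z.03 side [array([0.641, 0.009, 0.03 ]), array([ 0.561, -0.011,  0.03 ]), array([0.492, 0.241, 0.03 ]), array([0.575, 0.268, 0.03 ])]
```

Rough figures agree: cap at (0.590,-0.252,0.092), where its height should be 0.091, and the two views give a 64 mm pocket centred at about (0.591,0.040), block yaw about 0.26. Now near looks from the wrist, plus a reach check on the turning range.

```bash
python3 - <<'E'
from h import *
import json
cal={}
def fz(c): return {k:np.array(v).tolist() for k,v in c.items()}
for n,p in(('wp',[.59,.03,.27]),('ws',[.59,-.252,.27])):
    movep(p,[np.pi,0,np.pi/2]); sleep(.3); cal[n]=fz(calibration('wrist')); snap('wrist',n)
json.dump(cal,open('cal.json','w'))
print(state()['time'],state()['q'].round(2) if hasattr(state()['q'],'round') else state()['q'])
for p in([.59,-.252,.08],[.59,.04,.08],[.59,.04,.13]):
    print(p,[(round(y,1),None if (q:=inverse_kinematics(p,[np.pi,0,y])) is None else round(q[6],2)) for y in np.arange(-3.0,3.2,.4)])
a,b=[cv2.imread(f'pics/{n}.png') for n in('wp','ws')]
cv2.imwrite('pics/w2.png',np.hstack([a[:,80:480],b[:,80:480]]))
E
```

```text
2.35 [ 0.2   0.36  0.18  1.51 -0.07  1.27  0.39]
[0.59, -0.252, 0.08] [(np.float64(-3.0), np.float64(1.98)), (np.float64(-2.6), np.float64(2.34)), (np.float64(-2.2), np.float64(2.71)), (np.float64(-1.8), np.float64(2.65)), (np.float64(-1.4), np.float64(-2.24)), (np.float64(-1.0), np.float64(-1.89)), (np.float64(-0.6), np.float64(-1.54)), (np.float64(-0.2), np.float64(-1.19)), (np.float64(0.2), np.float64(-0.83)), (np.float64(0.6), np.float64(-0.47)), (np.float64(1.0), np.float64(-0.11)), (np.float64(1.4), np.float64(0.26)), (np.float64(1.8), np.float64(0.63)), (np.float64(2.2), np.float64(1.0)), (np.float64(2.6), np.float64(1.36)), (np.float64(3.0), np.float64(1.72))]
[0.59, 0.04, 0.08] [(np.float64(-3.0), np.float64(1.47)), (np.float64(-2.6), np.float64(1.84)), (np.float64(-2.2), np.float64(2.2)), (np.float64(-1.8), np.float64(2.57)), (np.float64(-1.4), np.float64(-2.8)), (np.float64(-1.0), np.float64(-2.45)), (np.float64(-0.6), np.float64(-2.09)), (np.float64(-0.2), np.float64(-1.73)), (np.float64(0.2), np.float64(-1.37)), (np.float64(0.6), np.float64(-1.01)), (np.float64(1.0), np.float64(-0.64)), (np.float64(1.4), np.float64(-0.27)), (np.float64(1.8), np.float64(0.1)), (np.float64(2.2), np.float64(0.47)), (np.float64(2.6), np.float64(0.84)), (np.float64(3.0), np.float64(1.21))]
[0.59, 0.04, 0.13] [(np.float64(-3.0), np.float64(1.49)), (np.float64(-2.6), np.float64(1.86)), (np.float64(-2.2), np.float64(2.23)), (np.float64(-1.8), np.float64(2.61)), (np.float64(-1.4), np.float64(-2.85)), (np.float64(-1.0), np.float64(-2.49)), (np.float64(-0.6), np.float64(-2.13)), (np.float64(-0.2), np.float64(-1.77)), (np.float64(0.2), np.float64(-1.4)), (np.float64(0.6), np.float64(-1.03)), (np.float64(1.0), np.float64(-0.65)), (np.float64(1.4), np.float64(-0.28)), (np.float64(1.8), np.float64(0.1)), (np.float64(2.2), np.float64(0.47)), (np.float64(2.6), np.float64(0.85)), (np.float64(3.0), np.float64(1.22))]
```

View pics/w2.png

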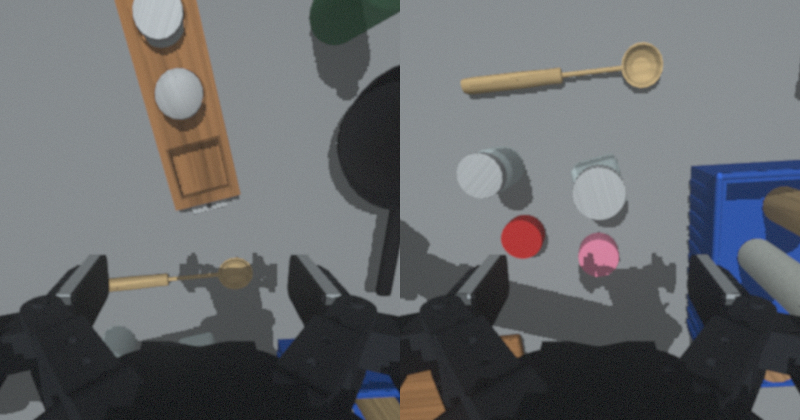

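Right crop: the square shaker's cap is at wrist pixel (280,193), with its glass edge visible at about (252..298, 170..157), and the round shaker is at (162,176). Left crop: the pocket is at (280,168). Joint 7 has enough range to unscrew in a single 2.5 rad grasp. One enlargement will give me exact edges.

```bash
python3 - <<'E'
from h import *
import json
cal=json.load(open('cal.json'))
a,b=[cv2.imread(f'pics/{n}.png') for n in('wp','ws')]
A=cv2.resize(a[125:220,230:330],None,fx=4,fy=4,interpolation=cv2.INTER_CUBIC)
B=cv2.resize(b[145:240,235:335],None,fx=4,fy=4,interpolation=cv2.INTER_CUBIC)
B=cv2.convertScaleAbs(B,alpha=1.5,beta=-40)
cv2.imwrite('pics/w3.png',np.hstack([A,B]))
g=cv2.medianBlur(cv2.cvtColor(b,cv2.COLOR_BGR2GRAY),3)
for m,(u0,v0) in(('sq',(235,150)),('rd',(130,140))):
    sub=(g[v0:v0+85,u0:u0+90]>140).astype(np.uint8)
    cs,_=cv2.findContours(cv2.morphologyEx(sub,cv2.MORPH_OPEN,np.ones((5,5))),0,1)
    for k in cs:
        if cv2.contourArea(k)>300:
            (x,y),r=cv2.minEnclosingCircle(k); e=onz(cal['ws'],x+u0,y+v0,.106 if m=='sq' else .092)
            r2=np.linalg.norm(onz(cal['ws'],x+u0+r,y+v0,e[2])-e); print(m,x+u0,y+v0,r,e.round(4),r2)
hsv=cv2.cvtColor(a,cv2.COLOR_BGR2HSV); w=((hsv[...,1]>90)&(hsv[...,0]<22)).astype(np.uint8); w[215:]=0
ys,xs=np.nonzero(w)
L=[];Rr=[]
for v in range(20,190):
    x=np.nonzero(w[v])[0]
    if len(x)>20: L.append(onz(cal['wp'],x[0],v,.03)[:2]); Rr.append(onz(cal['wp'],x[-1],v,.03)[:2])
for n,l in(('L',L),('R',Rr)):
    vx,vy,x0,y0=cv2.fitLine(np.array(l,np.float32),cv2.DIST_HUBER,0,.01,.01).ravel(); print(n,'yaw',np.arctan2(-vx,vy)%np.pi, 'x at y=.04',x0+vx/vy*(.04-y0))
E
```

```text
sq 279.5 191.0 60.50836181640625 [ 0.5913 -0.2485  0.106 ] 0.06331490513865531
rd 204.7467498779297 147.59090900421143 15.245210647583008 [ 0.5125 -0.205   0.092 ] 0.016046314839350345
rd 154.0 182.0 48.3736457824707 [ 0.4552 -0.2418  0.092 ] 0.05246839475701791
L yaw 0.25645137 x at y=.04 0.5476151
R yaw 0.25211525 x at y=.04 0.63517743
```

View pics/w3.png

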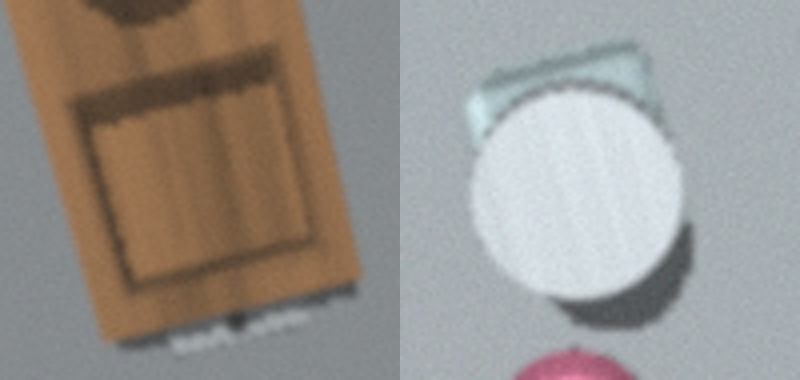

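The pocket's top-rim corners in the left crop are at (72,105), (280,48), (318,240) and (132,292). In the right crop the cap top is at (578,193) with radius 107, and the glass's far foot edge runs (480,85)–(635,40).

```bash
python3 - <<'E'
from h import *
import json
cal=json.load(open('cal.json'))
P=np.array([onz(cal['wp'],230+x/4,125+y/4,.03)[:2] for x,y in((72,105),(280,48),(318,240),(132,292))])
print(P.round(4),P.mean(0),np.linalg.norm(P-np.roll(P,1,0),axis=1).round(4))
W=lambda x,y,z:onz(cal['ws'],235+(x-400)/4,145+y/4,z)
k=W(578,193,.106);print('cap',k,np.linalg.norm(W(685,193,.106)-k))
for z in(.0,.006): 
    p,q=W(480,85,z),W(635,40,z); d=q-p; n=np.array([-d[1],d[0]])/np.hypot(*d[:2])
    print('edge',p.round(4),q.round(4),'yaw',np.arctan2(d[1],d[0]),'dist from axis',(p-k)[:2]@n)
p,q=W(488,132,.066),W(655,95,.066);print('round',onz(cal['ws'],162,176,.092))
E
```

```text
[[0.5515 0.0664]
 [0.6165 0.0837]
 [0.6299 0.0232]
 [0.5695 0.006 ]] [0.59183072 0.04482355] [0.063  0.0673 0.062  0.0628]
cap [ 0.59132293 -0.25088373  0.106     ] 0.028045420981161483
edge [ 0.5582 -0.2364  0.    ] [ 0.6112 -0.221   0.    ] yaw 0.2827861255027981 dist from axis 0.023166560320699192
edge [ 0.5586 -0.2356  0.006 ] [ 0.6109 -0.2204  0.006 ] yaw 0.28278612550279764 dist from axis 0.023786516135744586
round [ 0.46455516 -0.23520213  0.092     ]
```

Measurements agree: cap radius 28.0 mm at (0.5913,-0.2509), shaker yaw 0.283. Pocket sides come out at 62–67 mm, centre about (0.591,0.043–0.045), block yaw 0.254. The glass foot edge came out 24 mm from the axis where 29 is expected, which the rounded foot only partly explains. The cap is confirmed by three views, so I'll grasp it, carry it, and check above the pocket.

```bash
python3 - <<'E'
from h import *
d=[np.pi,0,0]
let_go()
movep([.5913,-.251,.15],d); move_linear([.5913,-.251,.074],.1)
grasp(80); s=state(); print(s['time'],s['gripper_width'],s['ee_pos'],s['force'].round(1))
move_linear([.5913,-.251,.165],.15); s=state(); print('lift',s['force'].round(2),s['gripper_width'])
move_linear([.591,.043,.165],.2,[np.pi,0,-.029]); move_linear([.591,.043,.118],.15); sleep(.2)
s=state(); print(s['time'],s['ee_pos'],s['tool_rot'],s['q'][6])
a=snap('side','sd1'); b=snap('scene','sc1'); w=snap('wrist','w4')
C=lambda i,u,v,n:cv2.resize(i[v:v+n*3//4,u:u+n,::-1],(400,300),interpolation=cv2.INTER_CUBIC)
cv2.imwrite('pics/chk1.png',np.vstack([np.hstack([C(a,200,190,120),C(b,195,165,120)]),cv2.resize(w[:,:,::-1],(400,300)).repeat(1,1) if 0 else np.hstack([cv2.resize(w[:,:,::-1],(400,300)),C(w,190,100,200)])]))
E
```

```text
5.1583 0.6382853898693704 [ 0.59195025 -0.251851    0.07524291] [ 0.  -0.   5.6]
lift [-0.59  0.02 -3.6 ] 0.6404265875105979
8.2 [0.5920818  0.04289878 0.11932597] [-3.14112094e+00 -2.52451068e-03 -2.92505446e-02] -1.5823377716164826
```

View pics/chk1.png

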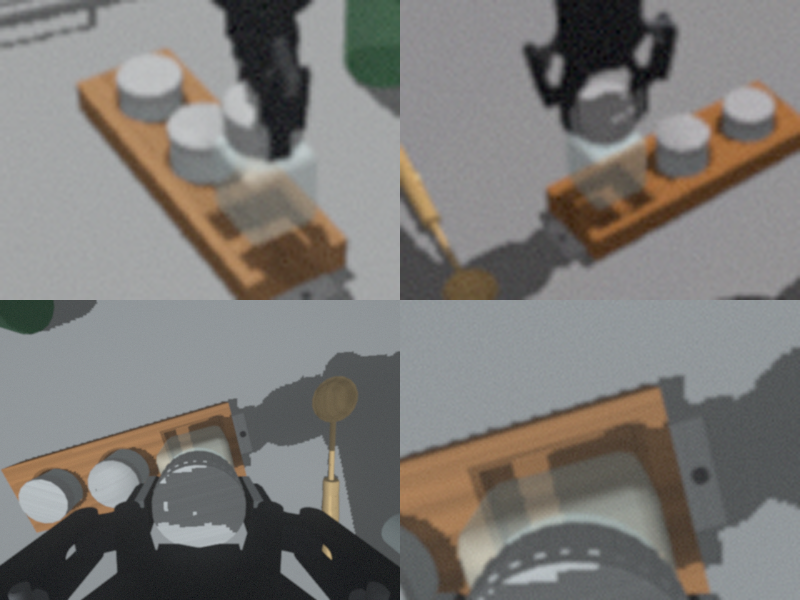

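The shaker hangs upright over the pocket with its cap at wrist pixel (278,280). In the lower-right crop the glass's far foot corners are at about (470,510) and (640,452), and the pocket's at about (470,480) and (672,428). I'll enlarge that corner and put numbers on it.

```bash
python3 - <<'E'
from h import *
import json
c=calibration('wrist'); w=cv2.imread('pics/w4.png')
B=cv2.resize(w[130:235,205:345],None,fx=5.7,fy=5.7,interpolation=cv2.INTER_CUBIC)
B=cv2.convertScaleAbs(B,alpha=1.6,beta=-60)
# predicted: pocket rim (green) at z .03, glass foot square (red) z .048
def sq(cx,cy,y,h,z,col):
    p=[proj(c,[cx+h*(a*np.cos(y)-b*np.sin(y)),cy+h*(a*np.sin(y)+b*np.cos(y)),z]) for a,b in((1,1),(1,-1),(-1,-1),(-1,1))]
    cv2.polylines(B,[np.int32([((u-205+.5)*5.7,(v-130+.5)*5.7) for u,v in p])],True,col,1)
sq(.591,.0440,.254,.032,.030,(0,255,0)); sq(.5921,.0429,.254,.029,.055,(0,0,255))
cv2.imwrite('pics/w5.png',B); json.dump({k:np.array(v).tolist() for k,v in c.items()},open('cal4.json','w'))
E
```

```text
(no output)
```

View pics/w5.png

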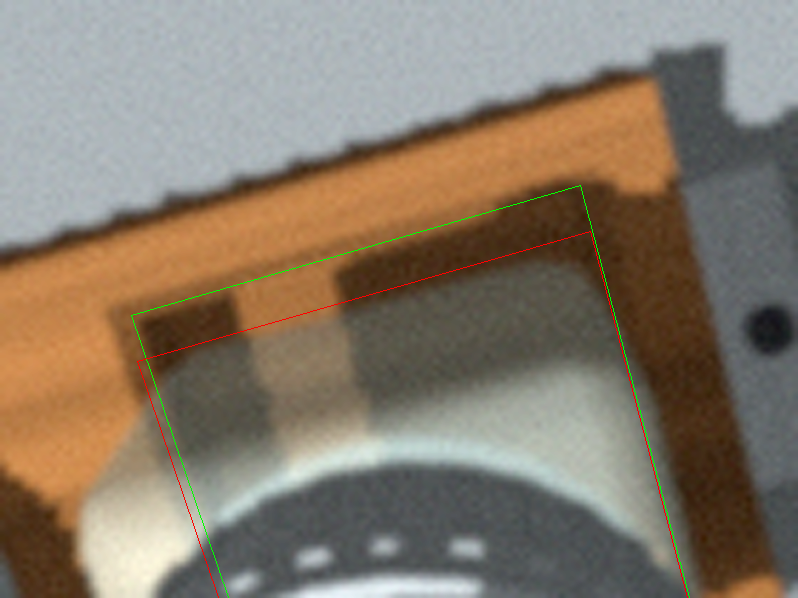

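The projected pocket rim (green) matches the seen rim to about 1–2 mm. The glass foot sits inside it, turned about 0.03 rad clockwise of the block. I'll correct yaw by +0.03 and y by +1 mm, then lower with force checks.

```bash
python3 - <<'E'
from h import *
d=[np.pi,0,0.0]
move_linear([.591,.044,.116],.05,d); f0=np.array(state()['force'])
for z in (.106,.098,.092,.087,.083,.080,.078,.0765):
    move_linear([.591,.044,z],.06); s=state(); f=np.array(s['force'])-f0
    print(z,s['ee_pos'].round(4),f.round(1),np.round(s['moment'],2))
    if f[2]>8 or np.hypot(*f[:2])>12: break
sleep(.2);s=state();print(s['time'],s['ee_pos'].round(4),(np.array(s['force'])-f0).round(1),s['gripper_width'])
a=snap('side','sd2'); b=snap('scene','sc2'); 
E
```

```text
0.106 [0.5903 0.0439 0.1052] [ 0.1 -0.7  0.7] [0.   0.01 0.02]
0.098 [0.5905 0.044  0.0974] [ 0.5 -0.1  0.1] [ 0.   -0.   -0.01]
0.092 [0.5906 0.044  0.0915] [ 0.4 -0.9  1.1] [-0.01 -0.02 -0.06]
0.087 [0.5906 0.044  0.0866] [ 0.2 -0.2  0.8] [0.05 0.01 0.05]
0.083 [0.5907 0.044  0.0827] [-0.2 -0.4  0.4] [-0.02  0.03 -0.02]
0.08 [0.5909 0.044  0.0798] [ 0.1 -0.9  0.6] [-0.01  0.06 -0.01]
0.078 [0.5916 0.0437 0.0792] [-1.3 -0.6  8.8] [-0.04  0.47  0.07]
10.65 [0.5916 0.0436 0.0791] [-2.1 -1.8 10.2] 0.6405202090748813
```

It seated: contact came at TCP z 0.0791, exactly 4 mm above the grasp height, so the foot is on the pocket floor. Now I'll turn in small helical steps, watching moment and force.

```bash
cat > turn.py <<'E'
from h import *
def turn(p0,p1,z0,psi0,x,y,step=.15):
    n=int(np.ceil((p1-p0)/step))
    for p in np.linspace(p0,p1,n+1)[1:]:
        z=z0+.0031*max(0,p-psi0)
        movep([x,y,z],[np.pi,0,p]); s=state(); f=s['force']
        print(round(p,2),'t',round(s['time'],2),s['ee_pos'].round(4),'F',f.round(1),'M',s['moment'].round(2),'yaw',s['tool_rot'][2].round(2),'gw',round(s['gripper_width'],3))
        if np.linalg.norm(f)>35: print('STOP');break
E
python3 - <<'E'
from turn import *
turn(0,.75,.0785,.12,.591,.044)
E
```

```text
0.15 t 11.0 [0.5918 0.044  0.0795] F [-1.5 -0.1  5.6] M [0.04 0.23 0.12] yaw 0.15 gw 0.638
0.3 t 11.26 [0.5918 0.044  0.0797] F [-0.   0.4  6. ] M [0.01 0.14 0.05] yaw 0.29 gw 0.638
0.45 t 11.52 [0.5915 0.044  0.0799] F [-0.5  0.3  5.6] M [0.05 0.11 0.02] yaw 0.44 gw 0.642
0.6 t 11.78 [0.5915 0.0441 0.0803] F [0.4 0.2 4.5] M [0.13 0.02 0.09] yaw 0.59 gw 0.641
0.75 t 12.03 [0.5913 0.0441 0.0805] F [0.4 0.8 4.9] M [ 0.06 -0.05  0.05] yaw 0.74 gw 0.64
```

```bash
python3 - <<'E'
from turn import *
turn(.75,2.5,.0785,.12,.591,.044,.175)
print(state()['q'][6])
a=snap('side','sd3'); b=snap('scene','sc3'); w=snap('wrist','w6')
C=lambda i,u,v,n:cv2.resize(i[v:v+n*3//4,u:u+n,::-1],(400,300),interpolation=cv2.INTER_CUBIC)
cv2.imwrite('pics/chk2.png',np.vstack([np.hstack([C(a,200,190,120),C(b,195,165,120)]),np.hstack([cv2.resize(w[:,:,::-1],(400,300)),C(w,180,130,200)])]))
E
```

```text
0.92 t 12.31 [0.5911 0.044  0.0809] F [ 0.2 -0.   3.6] M [ 0.16 -0.08 -0.02] yaw 0.92 gw 0.642
1.1 t 12.58 [0.5908 0.044  0.0813] F [0.5 0.1 3.1] M [ 0.13 -0.06  0.01] yaw 1.09 gw 0.645
1.27 t 12.86 [0.5907 0.0439 0.0817] F [0.8 1.8 2.2] M [ 0.07 -0.04  0.05] yaw 1.27 gw 0.638
1.45 t 13.13 [0.5906 0.0438 0.0824] F [-0.3  0.4  1.7] M [0.01 0.04 0.  ] yaw 1.44 gw 0.639
1.62 t 13.41 [0.5907 0.0439 0.0829] F [0.2 0.3 1. ] M [ 0.04  0.   -0.01] yaw 1.62 gw 0.638
1.8 t 13.68 [0.5908 0.0437 0.0834] F [0.4 0.  0.5] M [-0.01  0.    0.05] yaw 1.79 gw 0.638
1.98 t 13.96 [0.5909 0.0438 0.0841] F [ 0.5 -0.5  0.4] M [-0.13 -0.    0.07] yaw 1.97 gw 0.637
2.15 t 14.23 [0.5909 0.0439 0.0846] F [ 0.9 -0.5  0.3] M [-0.09 -0.03 -0.02] yaw 2.14 gw 0.647
2.33 t 14.51 [0.591  0.0438 0.0852] F [0.6 0.3 0.4] M [-0.1   0.02  0.  ] yaw 2.32 gw 0.642
2.5 t 14.78 [0.5911 0.0438 0.0858] F [-0.2 -0.7  0.1] M [-0.19 -0.06 -0.01] yaw 2.49 gw 0.642
0.6712437452845679
```

View pics/chk2.png

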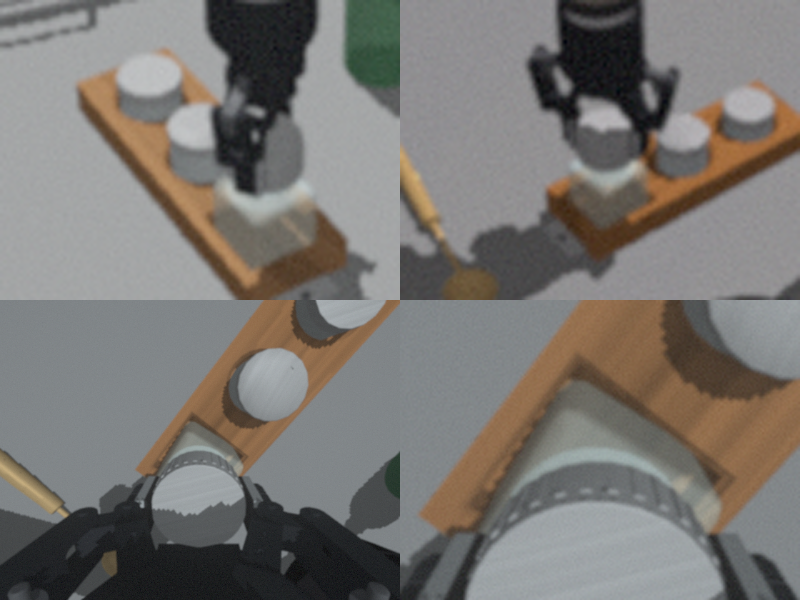

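The shaker is seated and square in the pocket, with the cap standing higher on the neck. The thread pushed up as expected and the force then faded to about 0. I'll add 0.5 rad as margin, then lift gently while watching the weight (shaker 2.6 N, cap 0.5 N).

```bash
python3 - <<'E'
from turn import *
turn(2.5,3.0,.0862,2.5,.591,.044,.17)
sleep(.2)
for z in(.088,.090,.093,.097,.103,.110,.118):
    move_linear([.591,.044,z],.04); sleep(.1); s=state(); print(z,s['ee_pos'].round(4),s['force'].round(2),s['moment'].round(2))
    if s['force'][2]<-2 or np.linalg.norm(s['force'])>15: print('STOP');break
s=state();print(s['time'],s['tool_rot'].round(4),s['gripper_width'])
a=snap('side','sd4'); b=snap('scene','sc4'); w=snap('wrist','w7')
C=lambda i,u,v,n:cv2.resize(i[v:v+n*3//4,u:u+n,::-1],(400,300),interpolation=cv2.INTER_CUBIC)
cv2.imwrite('pics/chk3.png',np.vstack([np.hstack([C(a,215,195,100),C(b,205,170,100)]),np.hstack([cv2.resize(w[:,:,::-1],(400,300)),C(w,180,130,200)])]))
E
```

```text
2.67 t 15.2 [0.5909 0.0438 0.0866] F [-0.6 -1.3 -0.9] M [-0.17  0.01 -0.05] yaw 2.66 gw 0.643
2.83 t 15.47 [0.5909 0.0438 0.0871] F [ 0.  -0.7 -0.9] M [-0.23  0.02 -0.03] yaw 2.83 gw 0.642
3.0 t 15.73 [0.5908 0.0439 0.0876] F [-1.  -0.8  0.4] M [-0.29  0.12  0.06] yaw 2.99 gw 0.644
0.088 [0.591  0.0441 0.0879] [-0.79 -0.36 -1.29] [-0.14  0.07 -0.03]
0.09 [0.5909 0.0441 0.0901] [ 0.01 -0.95  0.43] [-0.1   0.23  0.  ]
0.093 [0.5913 0.0442 0.0932] [ 0.74 -0.06 -0.7 ] [ 0.02 -0.04  0.01]
0.097 [0.5911 0.044  0.0971] [-0.17 -0.9  -1.91] [ 0.04 -0.05  0.02]
0.103 [0.591  0.044  0.1031] [ 0.03  0.01 -0.32] [0.03 0.11 0.01]
0.11 [0.591  0.044  0.1101] [ 0.77  1.08 -0.68] [-0.02 -0.01  0.01]
0.118 [0.591 0.044 0.118] [ 0.65  0.46 -1.18] [ 0.01  0.   -0.01]
18.6083 [-3.1416  0.      3.    ] 0.6409762098753887
```

View pics/chk3.png

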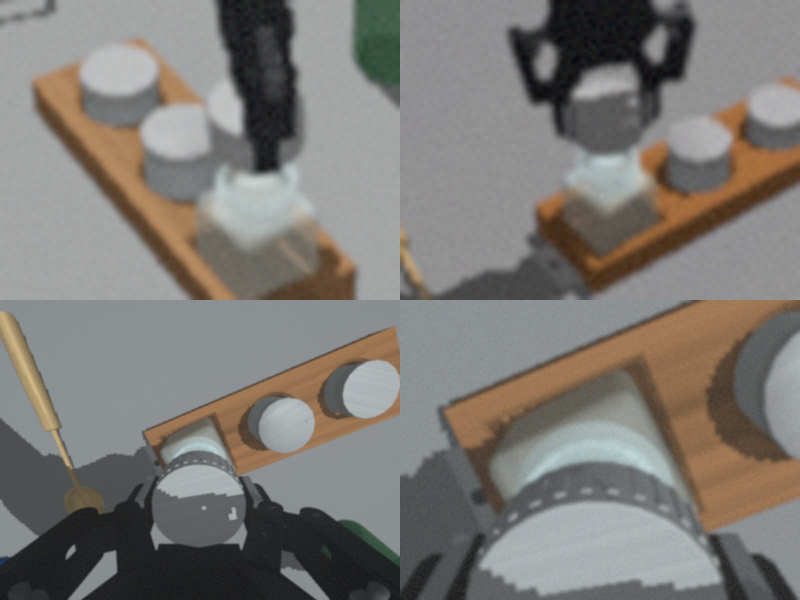

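```bash
python3 -c "
from bench import *
s=state();print(s['time'],s['ee_pos'],s['force']);hand_in()"
```

```text
18.7583 [0.59084966 0.04397497 0.11782668] [-0.11606713  0.2208087  -0.49910268]
the job is handed in; nothing more can be done
```

The square shaker is seated in the pocket with its mouth open, and the gripper is holding the cap about 15 mm above the rim. I handed the job in at 18.8 s.

**What I did:** I picked the shaker up by its tight cap and lowered it into the empty pocket until it touched the floor, 4 mm above the grasp height as expected. I then unscrewed the cap 3.0 rad anticlockwise in one grasp, following the thread upwards, and lifted it straight up.

**Last checks:**
- **Weight:** The last force reading was about -0.5 N, which is the cap alone. Readings during the lift were noisy, down to -1.9 N.
- **Level and centred:** The tool was level. The pictures show the cap over the neck to within about 2 mm, which is as fine as they resolve.
- **Shaker:** The pictures show it upright and square in the pocket.
- **Other items:** Those in view looked where they had been, by eye; I did not measure them.

**Disagreements:**
- **Glass foot:** Its edge measured about 24 mm from the axis, against 29 mm nominal. The rounded foot explains only part of this, but the shaker still fitted without side load.
- **Breakaway torque:** The 0.3 N m breakaway torque never showed in the sampled moments. I judged the unscrewing by the thread's upward push, the cap's rise and the clean lift.

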